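Fit the spring-loaded inspection arbor between the cups of the bench stand

TASK

Take the inspection arbor with its brass disc out of the blue V-rests and mount it between the two cups of the bench stand, either way round: put its sprung brass plunger into one cup, press gently against the spring until the plain steel nose clears the other cup's rim, bring it in line, and ease it back so that the spring brings the nose fully home without snapping. Never jam the arbor hard against the stand or drive the plunger to its end stop, leave the other things on the bench alone, and finish with the arbor held level by the cups alone.

Things in the scene. Friction and masses are not known exactly. Their poses are not given: they have to be found in the camera images.
- arbor: Spring-loaded round arbor, about 0.29 kg, at first lying level in the V-rests. Its own x axis runs along it. Origin on its centre line, in the middle of the black grip sleeve (28 mm diameter, x -18 to +18 mm; grasp here, from above). Steel barrel 18 mm diameter from x -66 to +84 mm; brass disc 36 mm diameter at x +25 to +36 mm. Nose at the +x end, sprung plunger at the -x end.
- nose_tip (a point): Tip of the arbor's nose, 100 mm from the arbor's origin along its +x: a plain fixed steel pin, 12 mm diameter, 16 mm long, flat end with a 2 mm chamfer. Axes as the arbor.
- barrel_end (a point): Where the brass plunger leaves the barrel, 66 mm from the arbor's origin along its -x; axes as the arbor. 10 mm rod with a 12 mm ball end, tip 38 mm beyond this point when free (104 mm from the origin). It is pushed in along +x against a spring: 3 N before it moves, then 0.35 N per mm more; hard end stop after 20.5 mm. Its travel is not measured.
- stand: Bench stand (keep contact forces on it under 18 N), fixed to the table: cream bed 64 x 270 x 30 mm, origin under its centre, own y along the bed, z up. On it a black bridge (46 x 248 mm, top 44 mm above the table) carries the two cups on posts 30 mm wide, tops 125 mm above the table. The bridge with both cups is clamped up to 9 mm off the bed's middle, either way along y: not measured, to be felt or seen.
- stand_axis (a point): On the cups' common centre line, 110 mm above the table, over the bed's middle; y along the line, z up. Cups face each other 100 mm each side of the bridge's middle (floor to floor 200 mm), 14 mm deep, rim 30 mm outside; bore 16 mm, its outer 6 mm flaring to 22 mm. The level arbor passes the rim with the spring pressed in more than 18 and at most 20 mm; 4 mm when seated.
- cradle: Wooden storage cradle fixed to the table, 200 x 60 mm, 12 mm thick, origin under its centre, with two blue V-rests at x = +50 and -50 mm (each 12 mm wide along x), tops 56 mm above the table, in which the arbor lies along the cradle's x with its centre line 55 mm above the table.
- gauge_ring: Bystander: steel ring gauge, 56 mm diameter, 20 mm high, lying flat; origin under its centre.
- cleaner: Bystander: white bottle with a red cap, 48 mm diameter, 110 mm tall; origin under its centre.
- block_case: Bystander: closed dark wooden case, 70 x 110 x 35 mm; origin under its centre.
Not all that is in view belongs to the job. Several things look just like the cradle: the one meant starts farthest to the robot's right. Of the things that look like the arbor, the smaller one is meant.

How it is judged (in metres and radians):
On the way:
1. the arbor has been lifted clear of its cradle (height (world z) of arbor above 0.09 m and contact force between arbor and cradle below 0.05 N), for 0.2 s.
At the end, for the whole second after the job is handed in: The arbor rests still, both ends home in the cups: its middle within 4 mm sideways of the cups' centre line, 5 mm below to 2 mm above it, within 10 mm of the stand's middle along it, its axis within 0.04 rad of the stand's, the spring let out (under 13 N contact on the stand in all) (x of arbor in the frame of stand_axis between -0.004 and 0.004 m and y of arbor in the frame of stand_axis between -0.01 and 0.01 m and z of arbor in the frame of stand_axis between -0.005 and 0.002 m and angle between the x axis of arbor and the y axis of stand, either way round below 0.04 rad and contact force between arbor and stand below 13 N and linear speed of arbor below 0.01 m/s and angular speed of arbor below 0.1 rad/s); the robot touches nothing.
It fails at once if the arbor is pressed or jammed against the stand with more than 18 N (contact force between arbor and stand above 18 N).
It fails at once if the ring gauge is pushed out of place (more than 20 mm) or knocked over (distance of gauge_ring from where it was at the start of the episode above 0.02 m or angle between gauge_ring's own z axis and vertical above 0.4 rad).
It fails at once if the bottle is pushed out of place (more than 20 mm) or knocked over (distance of cleaner from where it was at the start of the episode above 0.02 m or angle between cleaner's own z axis and vertical above 0.4 rad).
It fails at once if the wooden case is pushed out of place (more than 20 mm) or knocked over (distance of block_case from where it was at the start of the episode above 0.02 m or angle between block_case's own z axis and vertical above 0.4 rad).
It also fails if it takes over 58 s, if anything falls off the work surface, if the arm or the gripper's body presses on something with over 40 N, if the wrist force passes 120 N, or if a joint passes its speed limit or range.

ROBOT

A 6-joint arm with a two-finger parallel gripper is mounted at the origin on the work surface. World frame = base frame: x ahead of the robot, y to its left, z up, the work surface at z = 0. Lengths are in mm, angles in rad, forces in N, time in s.
With the tool pointing down it reaches from about 275 to 825 mm from the base axis. Payload 5.2 kg.
Tool frame: the origin (TCP) lies at the very end of the fingers, on their centre line; the grasp point (between the pads) lies 19 mm behind it; z points along the fingers, y is the direction in which the jaws open and shut (so a half turn about z gives the same grasp; the last joint's range is limited). The gripper opens to 93 mm and grips with 3 to 60 N. Pads are 15 mm wide; open, the fingers measure 128 mm over their backs; the gripper's body (75 mm by 188 mm) begins 65 mm behind the grasp point.
Start: joints at [-1.322, 0.259, 1.535, -0, 1.348, -0.203], TCP at [240.142, -494.809, 182.453] pointing down, gripper open.
Joint ranges: [-3.14, 3.14], [-0.91, 2.08], [0.19, 2.58], [-1.22, 4.36], [0.22, 2.71], [-3.12, 3.12]. Speed limits (rad/s): [2.57, 2.57, 3.14, 3.14, 3.14, 3.14].

INTERFACE

Orientations are given as [roll, pitch, yaw] about the fixed x, y, z axes, in that order (R = Rz(yaw) Ry(pitch) Rx(roll)).
In Python, from bench import robot gives the robot as it stands. The module is installed in compiled form; this text tells all that it offers. Calls block until the motion is done:
- robot.move_ptp(position, orientation): joint-space move of the TCP to a pose.
- robot.move_linear(position, ori=None, speed=150, f_stop=None): straight line of the TCP; ori=None keeps the orientation; speed is the mean speed in mm/s. With f_stop (N) it stops when the force on the tool has changed by that much, and returns True; else False.
- robot.move_j(angles): joint-space move.
- robot.move_gripper(opening): opening from 0.0 (shut) to 1.0 (fully open); the grip force is fixed at half the most; returns when the fingers have stopped.
- robot.sleep(seconds).
- robot.inverse_kinematics(position, orientation): joint angles nearest the present ones, or None.
- robot.get_image(name): name is "scene" or "top" or "wrist"; returns a dict with "img" (400x640x3 uint8, blue, green, red), "fovy" (degrees; the focal length in pixels is half the picture's height over the tangent of half this angle, whatever the lens; pixels are square), "cx", "cy" (the principal point, pixels), "eye" and "orientation" of the camera in the world. Camera axes: x right, y down, z forward; pixel columns grow to the right and rows downward; lengths in mm; the calibration is good to about 2 mm. A picture is of the moment at which its call begins. There is no depth.
A pose or a line that the arm cannot do raises robot.MotionError and nothing moves.
- robot.hand_in(): hands the job in, once; it reports no verdict.
Readings, each from a call of its own:
- robot.current_t(): time.
- robot.current_qpos(): joint angles.
- robot.current_joint_vel(): joint speeds.
- robot.current_joint_efforts(): joint torques, N m.
- robot.current_tcp_pos(): TCP position.
- robot.current_eef_rot(): TCP orientation.
- robot.current_contact_force(): force on the tool from outside, world axes, zero at the start.
- robot.current_ft_torque(): the same for the moment, N m.
- robot.current_gripper_width(): opening from 0.0 (shut) to 1.0 (fully open).
Only numpy, scipy, OpenCV 4.12 (cv2) and the standard library are available. Lean on these libraries where they do the work, as an engineer would, in place of code of your own. Each camera call takes 0.05 s, during which the arm holds its last target.

## Working session

There is one attempt and no reset: what is moved stays moved. The work goes in short steps, each a Python script; the robot and the scene stay as the last script left them, time stands still between calls to the robot, and variables do not carry over. Pictures are saved under pics/ and viewed, and the job is handed in when it is done.

```bash
ls; mkdir -p pics; python3 - <<'E'
from bench import robot
import cv2
print(robot.current_t())
for n in ["scene","top","wrist"]:
    d=robot.get_image(n); cv2.imwrite(f"pics/{n}0.png",d["img"])
    print(n,{k:d[k] for k in d if k!="img"})
E
```

```text
pics
0.0
scene {'fovy': 43.51533669314996, 'cx': 320.33924913446356, 'cy': 203.08824998727647, 'eye': array([1268.48546272, -639.66947681,  795.29322672]), 'orientation': array([-2.16827607,  0.01229039,  0.72870267])}
top {'fovy': 53.73496339826578, 'cx': 323.4435966694141, 'cy': 202.6503228282689, 'eye': array([ 417.49920184,  147.86105951, 1152.62605938]), 'orientation': array([-2.98732945e+00, -1.11136618e-03, -1.59105543e+00])}
wrist {'fovy': 62.12356124657879, 'cx': 321.3310685519685, 'cy': 202.2076699439643, 'eye': array([ 301.08295292, -465.31201193,  383.0266432 ]), 'orientation': array([ 2.89139033e+00,  1.80526261e-03, -1.12007186e+00])}
```

View pics/scene0.png

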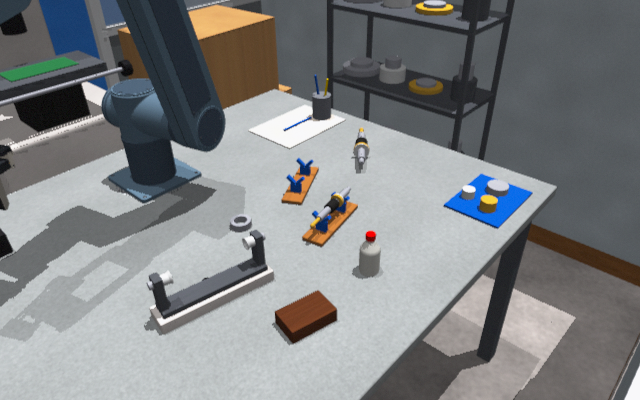

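View pics/top0.png

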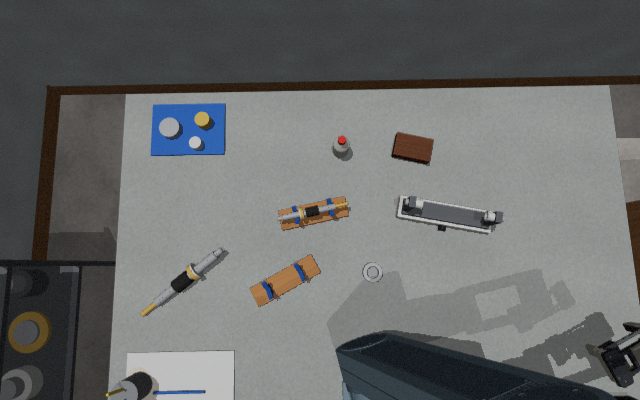

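View pics/wrist0.png

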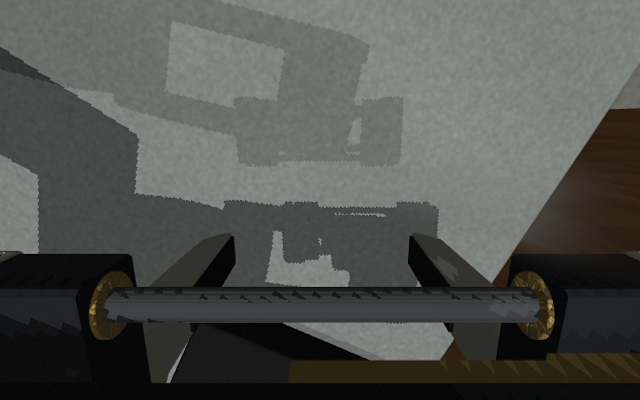

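Arbor candidates are top (312,211), lying in a cradle, and top (185,280), loose on the table and clearly larger. Cradle candidates are (314,212) and (285,281). The one at (314,212) is farthest right (smallest y) and holds the smaller arbor, so I choose it. Next, close crops to check.

```bash
cat > h.py <<'E'
import numpy as np, cv2
from scipy.spatial.transform import Rotation as R
def ray(d,u,v):
    f=d["img"].shape[0]/2/np.tan(np.radians(d["fovy"])/2)
    c=np.array([(u-d["cx"])/f,(v-d["cy"])/f,1.0])
    r=R.from_euler("xyz",d["orientation"]).as_matrix()@c
    return np.array(d["eye"]),r/np.linalg.norm(r)
def onz(d,u,v,z):
    e,r=ray(d,u,v); return e+r*(z-e[2])/r[2]
def proj(d,p):
    f=d["img"].shape[0]/2/np.tan(np.radians(d["fovy"])/2)
    c=R.from_euler("xyz",d["orientation"]).as_matrix().T@(np.array(p,float)-d["eye"])
    return np.array([d["cx"]+f*c[0]/c[2],d["cy"]+f*c[1]/c[2]])
E
python3 - <<'E'
import cv2,numpy as np
i=cv2.imread("pics/top0.png")
a=cv2.resize(i[185:240,265:365],None,fx=8,fy=8,interpolation=cv2.INTER_CUBIC)
b=cv2.resize(i[185:240,385:515],None,fx=6,fy=6,interpolation=cv2.INTER_CUBIC)
cv2.imwrite("pics/ca.png",a);cv2.imwrite("pics/cb.png",b)
E
```

```text
(no output)
```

View pics/ca.png

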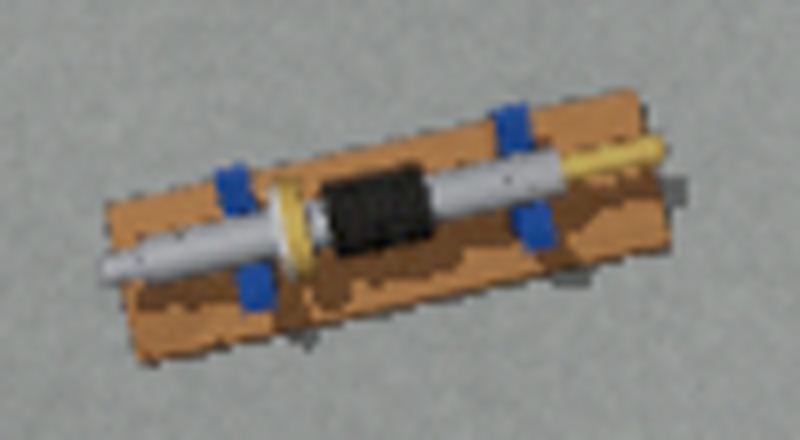

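View pics/cb.png

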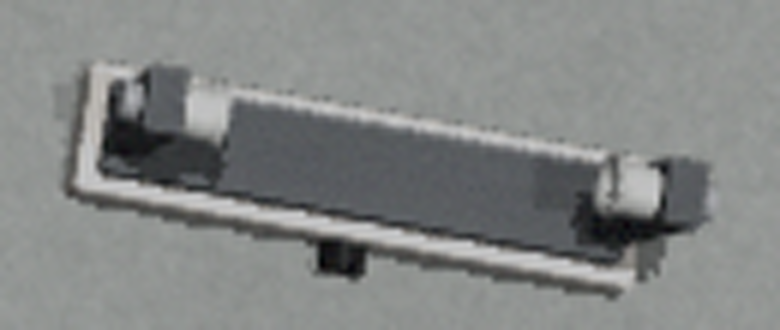

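Crop confirms it: the smaller arbor lies in the right-hand cradle, with its nose at full-image (278,219), plunger tip at (348,203.5) and sleeve at (312,211). The stand bed spans about (397,196) to (492,233).

```bash
cat > dets.py <<'E'
E
python3 - <<'E'
from h import *
from bench import robot
d=robot.get_image("top"); s=robot.get_image("scene")
n=onz(d,265+103/8,185+270/8,55); p=onz(d,265+662/8,185+148/8,55); c=onz(d,265+377/8,185+208/8,60)
print("nose",n,"plung",p,"len",np.linalg.norm(n-p),"c",c,"mid",(n+p)/2)
x=n-p; print("yaw arbor", np.arctan2(x[1],x[0]))
# stand bed top corners z=30 (crop px): TL(95,66) BL(77,190) BR(625,290)
for q in [(93,66),(76,190),(622,290)]:
    print(onz(d,385+q[0]/6,185+q[1]/6,30))
# post tops z=125
for q in [(168,97),(688,193)]:
    print("post",onz(d,385+q[0]/6,185+q[1]/6,125))
for nme,q in [("L",(207,112)),("R",(634,187))]:
    print("cup",onz(d,385+q[0]/6,185+q[1]/6,122))
i=s["img"]; 
cv2.imwrite("pics/cs.png",cv2.resize(i[220:335,140:285],None,fx=5,fy=5,interpolation=cv2.INTER_CUBIC))
# start wrist cam rel
print(robot.current_eef_rot(), robot.current_contact_force(), robot.current_t())
E
```

```text
nose [545.13630194 271.4769287   55.        ] plung [584.32721309  74.87171494  55.        ] len 200.47328399770376 c [564.39128026 175.27480541  60.        ] mid [564.73175752 173.17432182  55.        ]
yaw arbor 1.767555370205111
[606.95830211 -79.66153273  30.        ]
[547.13932567 -68.53396288  30.        ]
[ 494.2455559  -325.07063155   30.        ]
post [576.4532953  -92.67090037 125.        ]
post [ 529.47027074 -317.46795224  125.        ]
cup [ 569.89098008 -110.17647007  122.        ]
cup [ 532.91521655 -295.39091707  122.        ]
[-3.14084731e+00 -1.61304127e-04  4.51830446e-01] [ 0.79586715 -0.11124023 -0.69032914] 0.25
```

View pics/cs.png

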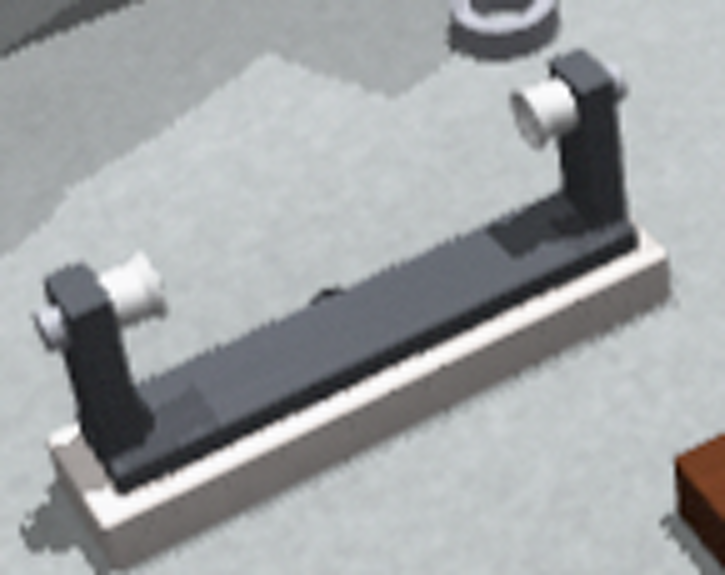

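The scene crop shows two cups on posts with the bridge on the bed, matching the stand. Now wrist-camera looks at the stand, then at the arbor.

```bash
python3 - <<'E'
from h import *
from bench import robot
import pickle
ys=1.37; u=np.array([np.cos(ys),np.sin(ys)])
m=np.array([551,-203])-40*u
robot.move_ptp([m[0],m[1],290],[np.pi,0,ys]); print(robot.current_t(),robot.current_qpos())
d=robot.get_image("wrist"); pickle.dump(d,open("w1.pkl","wb")); cv2.imwrite("pics/w1.png",d["img"])
ya=1.7676; u=np.array([np.cos(ya),np.sin(ya)])
m=np.array([564.6,174])-40*u
robot.move_ptp([m[0],m[1],200],[np.pi,0,ya]); print(robot.current_t(),robot.current_qpos())
d=robot.get_image("wrist"); pickle.dump(d,open("w2.pkl","wb")); cv2.imwrite("pics/w2.png",d["img"])
print(robot.current_contact_force())
E
```

```text
1.7667 [-6.08588102e-01  2.96274298e-01  1.22778290e+00 -5.38920605e-04
  1.61831549e+00 -4.06044458e-01]
3.2583 [ 3.99790589e-02  3.16557936e-01  1.41145206e+00 -5.13802098e-04
  1.41276569e+00 -1.55242062e-01]
[ 0.32432278  0.74707543 -0.60889245]
```

View pics/w1.png

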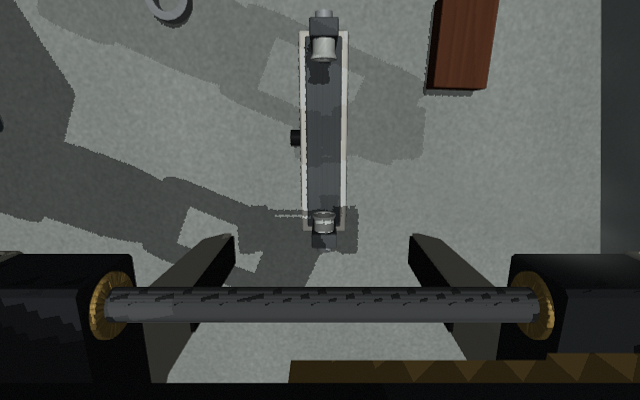

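View pics/w2.png

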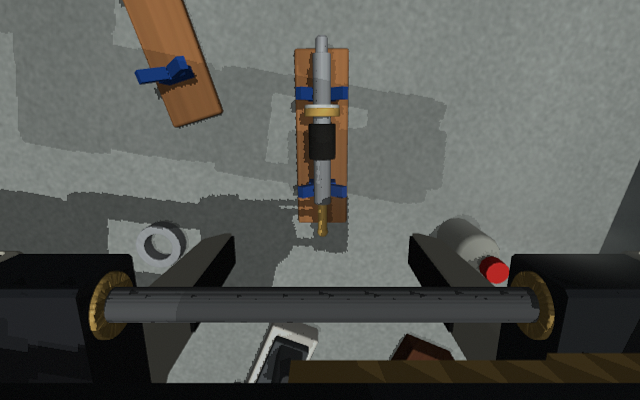

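Both views are clear. In w1 the cups are at about (323,47) and (323,222) and the bed spans rows 31–230. In w2 the nose is at (321,36), the sleeve at (322,141) and the plunger tip at (321,236).

```bash
python3 - <<'E'
from h import *
import pickle
a=pickle.load(open("w1.pkl","rb"));b=pickle.load(open("w2.pkl","rb"))
i=a["img"]
t=np.hstack([cv2.resize(i[5:80,285:365],None,fx=5,fy=5,interpolation=cv2.INTER_CUBIC),cv2.resize(i[185:260,285:365],None,fx=5,fy=5,interpolation=cv2.INTER_CUBIC)])
cv2.imwrite("pics/t1.png",t)
i=b["img"]
t=np.hstack([cv2.resize(i[25:130,290:355],None,fx=5,fy=5,interpolation=cv2.INTER_CUBIC),cv2.resize(i[110:215,290:355],None,fx=5,fy=5,interpolation=cv2.INTER_CUBIC)])
cv2.imwrite("pics/t2.png",t)
hsv=cv2.cvtColor(i,cv2.COLOR_BGR2HSV)
m=(i.max(2)<50).astype(np.uint8); m[:, :300]=0;m[:,345:]=0;m[:115]=0;m[:170][:, :0]=0;m[170:]=0
n,l,s,c=cv2.connectedComponentsWithStats(m); k=1+np.argmax(s[1:,4]); print("sleeve",s[k],c[k])
m=((hsv[...,0]>18)&(hsv[...,0]<35)&(hsv[...,1]>110)).astype(np.uint8); m[:, :290]=0;m[:,355:]=0;m[:95]=0;m[245:]=0
n,l,s,c=cv2.connectedComponentsWithStats(m)
for k in range(1,n):
    if s[k][4]>15: print("brass",s[k],c[k])
m=((hsv[...,0]>100)&(hsv[...,0]<130)&(hsv[...,1]>150)).astype(np.uint8); m[:, :290]=0;m[:,355:]=0;m[:50]=0;m[245:]=0
n,l,s,c=cv2.connectedComponentsWithStats(m)
for k in range(1,n):
    if s[k][4]>15: print("blue",s[k],c[k],onz(b,*c[k],50))
E
```

```text
sleeve [308 123  27  38 943] [321.34252386 141.38812301]
brass [305 108  35   9 275] [321.82545455 111.57818182]
brass [318 205  10  32 278] [322.08273381 220.01798561]
blue [296  87  17  14 213] [304.15962441  93.01877934] [537.80366057 219.93774141  50.        ]
blue [331  87  17  14 212] [338.81132075  92.93396226] [572.06147866 226.76276366  50.        ]
blue [298 179  16  19 194] [305.95360825 189.96907216] [557.7410551  121.98943412  50.        ]
blue [331 179  16  18 184] [337.55978261 189.70652174] [591.26870322 128.8717038   50.        ]
```

View pics/t1.png

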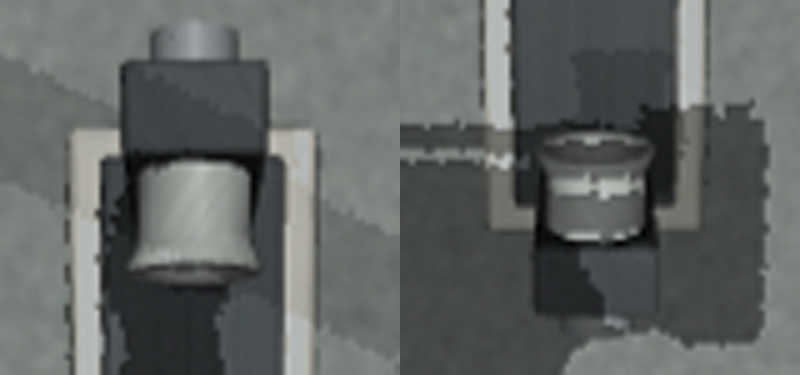

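View pics/t2.png

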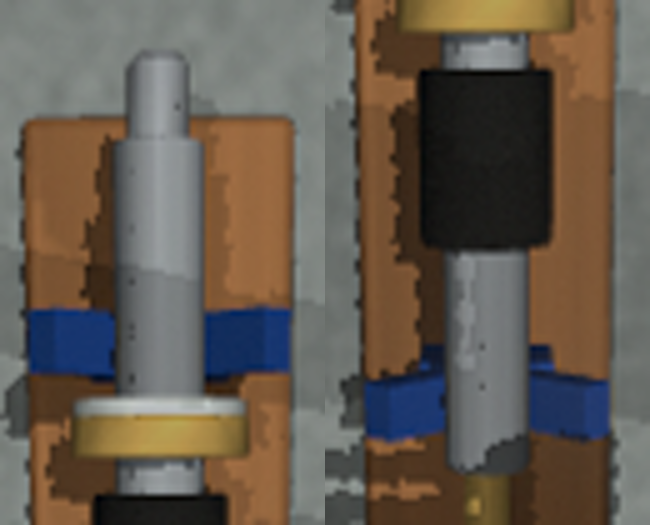

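```bash
python3 - <<'E'
from h import *
import pickle
a=pickle.load(open("w1.pkl","rb"));b=pickle.load(open("w2.pkl","rb"))
F=lambda x,y,ox,oy:(x/5+ox-.4,y/5+oy-.4)
def P(d,q,z): return onz(d,*q,z)[:2]
print("eye",a["eye"],b["eye"])
# arbor
bf=P(b,F(160,240,290,25),64); br=P(b,F(161,350,290,110),64)
ya=np.arctan2(*(bf-br)[::-1]); 
s1=P(b,F(161,70,290,110),69); s2=P(b,F(161,247,290,110),69); print("sleeve",s1,s2,np.linalg.norm(s1-s2),(s1+s2)/2)
nt=P(b,F(158,52,290,25),57); sh=P(b,F(160,138,290,25),62); print("nose",nt,"shoulder",sh)
be=P(b,F(162,470,290,110),60); print("barrel end",be)
V=[np.array(v) for v in ([537.8,219.94],[572.06,226.76],[557.74,121.99],[591.27,128.87])]
vf=(V[0]+V[1])/2; vr=(V[2]+V[3])/2; print("V axis yaw",np.arctan2(*(vf-vr)[::-1]),"mid",(vf+vr)/2)
u=np.array([np.cos(ya),np.sin(ya)]); print("yaw",ya)
for nm,p,o in [("s",(s1+s2)/2,0),("n",nt,100),("sh",sh,84),("be",be,-66)]:
    print(nm,p-o*u)
# stand
L=P(a,F(194,268,285,5),110); Rr=P(a,F(196.5,152,285,185),110)
ys=np.arctan2(*(L-Rr)[::-1]); print("cups",L,Rr,np.linalg.norm(L-Rr),"yaw",ys,"mid",(L+Rr)/2)
lp=P(a,F(195,62,285,5),125); rp=P(a,F(195.5,315,285,185),125)
print("posts",lp,rp,np.linalg.norm(lp-rp),(lp+rp)/2,np.arctan2(*(lp-rp)[::-1]))
bl=P(a,F(193.5,130,285,5),30); brr=P(a,F(195,230,285,185),30)
print("bed",bl,brr,np.linalg.norm(bl-brr),(bl+brr)/2,np.arctan2(*(bl-brr)[::-1]))
E
```

```text
eye [ 555.63977826 -176.59717499  490.78788654] [558.85863698 200.29814122 401.58958036]
sleeve [560.93421877 194.27687311] [567.60107965 160.44901478] 34.4785590292689 [564.26764921 177.36294395]
nose [544.63095341 274.21891439] shoulder [548.07888621 258.6215425 ]
barrel end [577.20756299 112.92726393]
V axis yaw 1.7681035083860597 mid [564.7175 174.39  ]
yaw 1.7672265703792434
s [564.26764921 177.36294395]
n [564.14790075 176.1419611 ]
sh [564.47312198 176.23690174]
be [564.32637774 177.6580531 ]
cups [ 569.88459355 -117.41109115] [ 535.52023526 -288.16572964] 174.17822965113078 yaw 1.3721992048013316 mid [ 552.7024144 -202.7884104]
posts [577.16081816 -82.4703662 ] [ 528.05956935 -322.96508244] 245.45598622122088 [ 552.61019376 -202.71772432] 1.3693966107883955
bed [579.26253359 -73.17187155] [ 526.09187125 -334.85460718] 267.0299111701931 [ 552.67720242 -204.01323936] 1.3703377447714606
```

The measurements agree well:
- **Arbor:** about (564.3, 176.8), yaw 1.767.
- **Bridge middle:** about (552.65, -202.75), stand axis yaw 1.3705.
- **Cup span:** 174 mm measured against 172 mm nominal.

Next is the grasp and lift.

```bash
python3 - <<'E'
from h import *
from bench import robot
import pickle
ya=1.7672
robot.move_linear([564.3,176.8,110],[np.pi,0,ya],speed=120)
robot.move_linear([564.3,176.8,36],speed=80)
print(robot.current_tcp_pos(),robot.current_contact_force(),robot.current_t())
robot.move_gripper(0.0); print(robot.current_gripper_width()*93,robot.current_tcp_pos())
robot.move_linear([564.3,176.8,170],speed=120); robot.sleep(.1)
print(robot.current_contact_force(),robot.current_ft_torque(),robot.current_t())
# to stand hover: nose over left
ys=1.3705;u=np.array([np.cos(ys),np.sin(ys)])
m=np.array([552.65,-202.75])
robot.move_ptp([*m,175],[np.pi,0,ys]); robot.sleep(.2)
print(robot.current_contact_force(),robot.current_tcp_pos(),robot.current_t())
d=robot.get_image("wrist"); pickle.dump(d,open("w3.pkl","wb")); cv2.imwrite("pics/w3.png",d["img"])
d=robot.get_image("scene"); cv2.imwrite("pics/s3.png",cv2.resize(d["img"][180:340,120:320],None,fx=4,fy=3.7))
E
```

```text
[564.80348961 176.88609541  36.53313259] [-0.13068557  0.35405903  0.838813  ] 5.3667
0.2339813284102296 [564.32098075 176.79401061  36.00323557]
[ 0.06189983 -0.12266468  0.0247699 ] [-0.00101386 -0.10141167 -0.01752341] 8.1833
[ 0.12438551  0.29253943 -1.27718043] [ 553.04966955 -201.5535232   175.06391841] 9.8
```

View pics/w3.png

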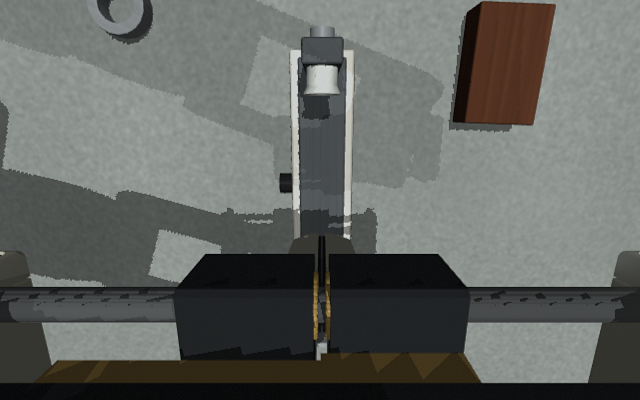

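View pics/s3.png

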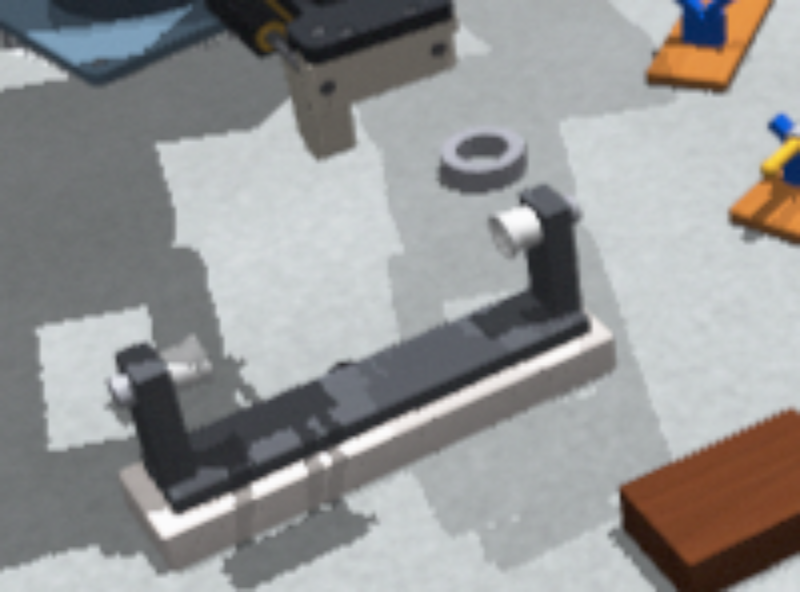

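The gripper closed empty (0.2 mm opening), so the arbor is still at the cradle. I'll look before retrying.

```bash
python3 - <<'E'
from h import *
from bench import robot
import pickle
d=robot.get_image("scene"); print("tcp",robot.current_tcp_pos(),proj(d,robot.current_tcp_pos()), proj(d,[552.65,-202.75,110]),proj(d,[564,177,55]))
t=robot.get_image("top"); print(proj(t,robot.current_tcp_pos()), proj(t,[552.65,-202.75,110]))
cv2.imwrite("pics/s4.png",d["img"]);cv2.imwrite("pics/t4.png",t["img"])
cv2.imwrite("pics/s4c.png",cv2.resize(d["img"][160:260,280:400],None,fx=6,fy=6,interpolation=cv2.INTER_CUBIC))
E
```

```text
tcp [ 552.87088808 -202.05433122  175.03886721] [204.34442629 234.44668267] [208.43142595 259.10850896] [330.81666677 205.06258728]
[461.74394921 206.47545154] [453.46637342 210.04873211]
```

View pics/s4.png

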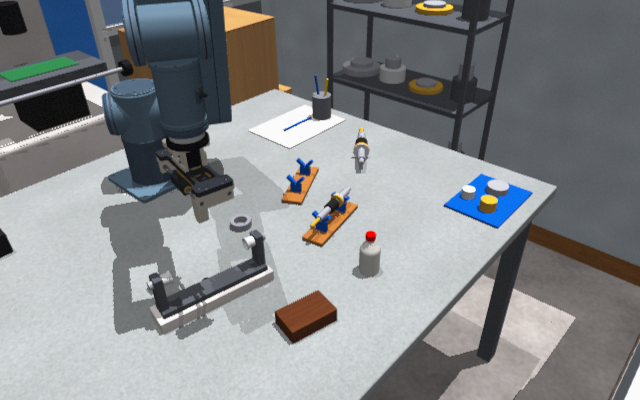

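View pics/t4.png

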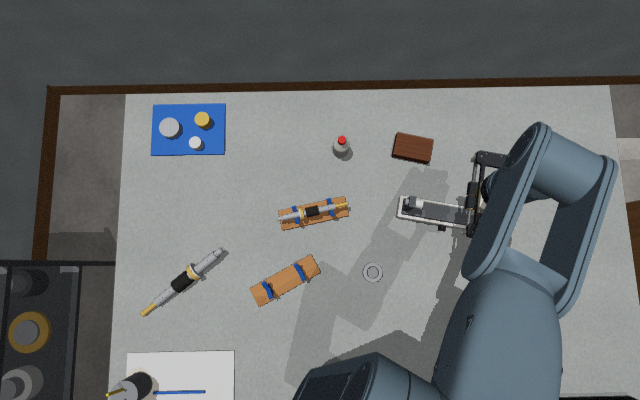

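View pics/s4c.png

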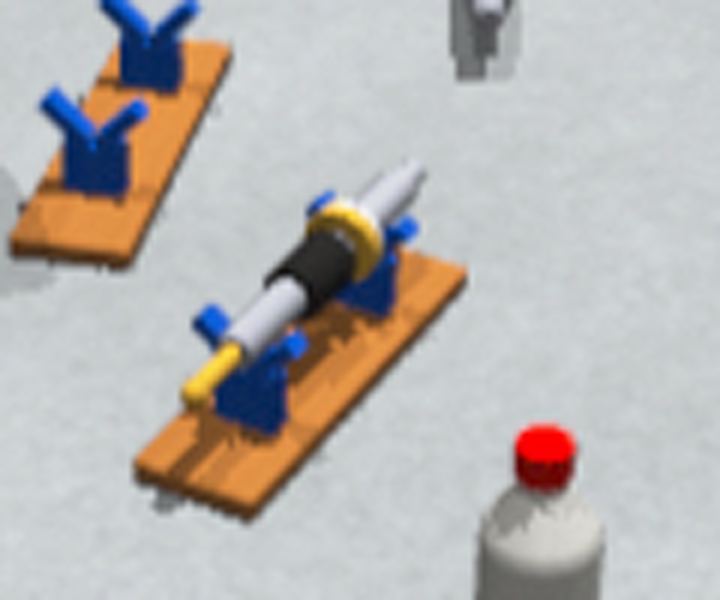

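The arbor is undisturbed in its rests, but the fingertips in the scene view look higher than the reported TCP projects (204,234). Checking this in a close crop.

```bash
python3 - <<'E'
from h import *
import pickle
s=cv2.imread("pics/s4.png");t=cv2.imread("pics/t4.png")
a=cv2.resize(s[130:260,140:260],None,fx=4.5,fy=4.5,interpolation=cv2.INTER_CUBIC)
cv2.imwrite("pics/s4d.png",a)
cv2.imwrite("pics/t4d.png",cv2.resize(t[110:260,390:560],None,fx=4,fy=4,interpolation=cv2.INTER_CUBIC))
w=pickle.load(open("w3.pkl","rb"));print(w["eye"],w["orientation"],proj(w,[553,-201.6,175]),proj(w,[553,-201.6,210]),[proj(w,p) for p in ([569.9,-117.4,110],[579.3,-73.2,30])])
E
```

```text
[ 565.83183459 -134.99394223  376.35475427] [ 2.89112190e+00 -4.55951294e-04 -1.99437630e-01] [322.1562696  226.97365432] [322.34325927 247.87693157] [array([321.82919899,  92.85727362]), array([322.16231723,  49.49847822])]
```

View pics/s4d.png

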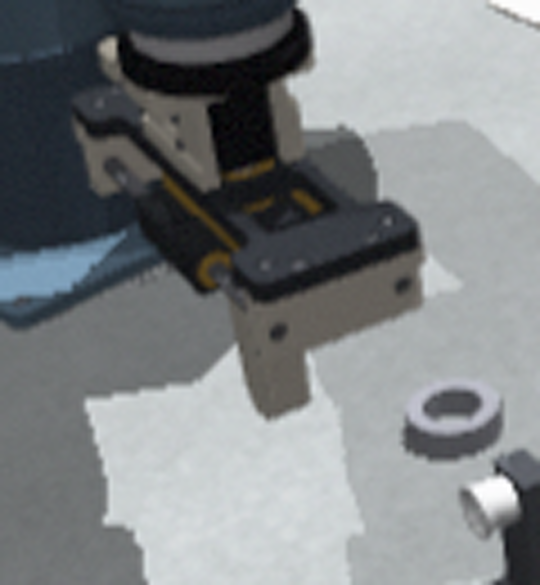

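View pics/t4d.png

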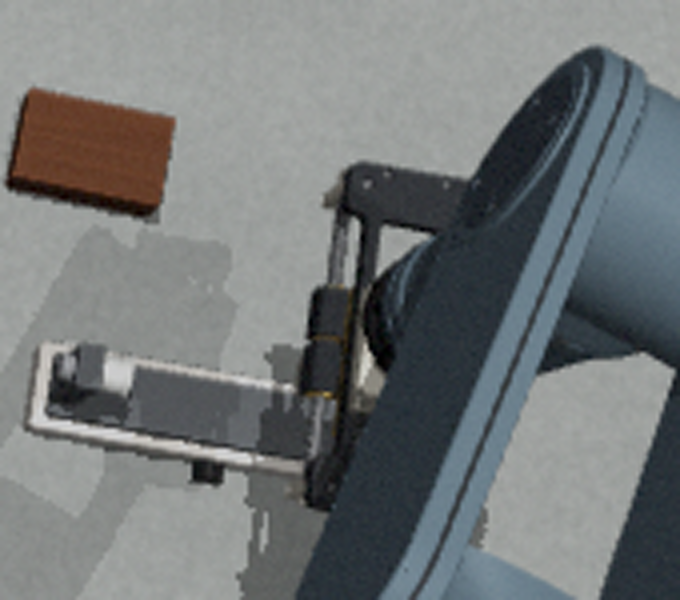

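The wrist view (tips at row ~236, predicted 227 or less) and the scene view (tips at (201,223), predicted (204,234)) agree. The real finger ends sit roughly 25 mm above the reported TCP. That explains why the fingers shut over the top of the sleeve. I'll measure the offset by gently touching a clear patch of bench.

```bash
python3 - <<'E'
from h import *
from bench import robot
ys=1.3705
robot.move_ptp([555,10,90],[np.pi,0,ys]); robot.sleep(.1); 
print(robot.current_contact_force(),robot.current_t())
robot.move_linear([555,10,25],speed=100)
try:
    r=robot.move_linear([555,10,-45],speed=20,f_stop=4)
except robot.MotionError as e:
    print("ME",e); r=robot.move_linear([555,10,1],speed=20,f_stop=4)
print(r,robot.current_tcp_pos(),robot.current_contact_force(),robot.current_t())
d=robot.get_image("scene"); cv2.imwrite("pics/s5.png",cv2.resize(d["img"][130:310,200:400],None,fx=4,fy=3.3)); print(proj(d,robot.current_tcp_pos()))
z=robot.current_tcp_pos()[2]
robot.move_linear([555,10,z+30],speed=80)
E
```

```text
[0.02085684 0.52975368 0.37690011] 11.0167
True [554.99069208   9.9995747  -35.91442542] [-1.50076263 -0.72758532  4.20306013] 14.4583
[284.8181618  261.95397486]
```

View pics/s5.png

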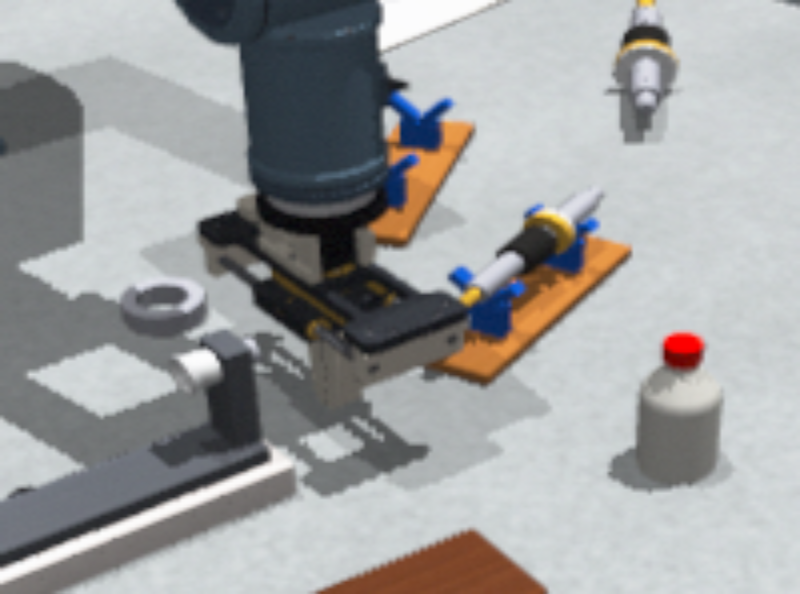

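The fingers touched the bench at a reported z of -35.9, so the true finger ends are about 36 mm short of the reported TCP. The empty close therefore happened just above the sleeve and moved nothing. Regrasping with that correction.

```bash
python3 - <<'E'
from h import *
from bench import robot
import pickle
ya=1.7672
p=robot.current_tcp_pos(); robot.move_linear([p[0],p[1],75],speed=150)
robot.move_gripper(0.75)
robot.move_ptp([564.3,176.8,60],[np.pi,0,ya])
r=robot.move_linear([564.3,176.8,0],speed=70,f_stop=6)
print(r,robot.current_tcp_pos(),robot.current_contact_force(),robot.current_t())
robot.move_gripper(0.0); print(robot.current_gripper_width()*93,robot.current_contact_force())
robot.move_linear([564.3,176.8,130],speed=120); robot.sleep(.15)
print(robot.current_contact_force(),robot.current_ft_torque(),robot.current_gripper_width()*93,robot.current_t())
d=robot.get_image("wrist"); pickle.dump(d,open("w6.pkl","wb")); cv2.imwrite("pics/w6.png",d["img"])
d=robot.get_image("scene"); pickle.dump(d,open("s6.pkl","wb"));cv2.imwrite("pics/s6.png",cv2.resize(d["img"][90:250,240:440],None,fx=4,fy=3.7))
E
```

```text
False [5.64751301e+02 1.76956424e+02 4.09096416e-01] [-0.1312499   0.32467085  0.04264031] 18.6333
27.268376322101133 [ 2.34764607  1.39857818 -0.73916736]
[-0.55053408 -0.49482717 -3.20373524] [-0.02416344 -0.09565872  0.06390671] 26.858027028997697 20.7667
```

View pics/w6.png

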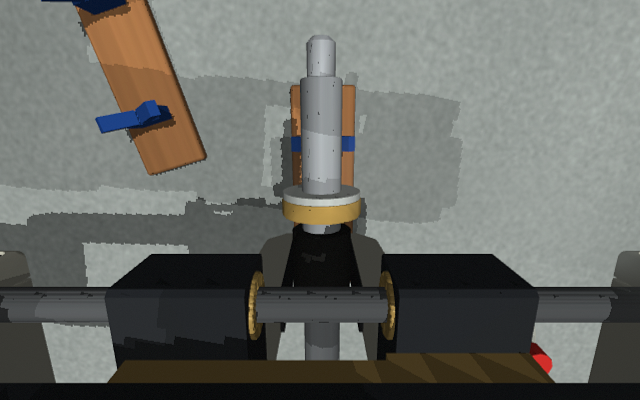

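View pics/s6.png

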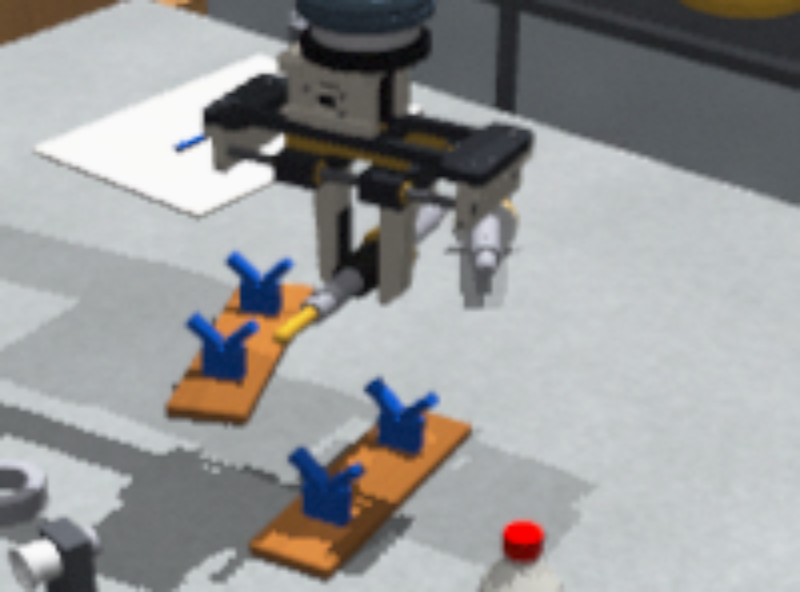

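The arbor is held and clear: weight 3.2 N, opening 27 mm, empty cradle in the scene view. Now checking the in-hand pose from the wrist image (nose tip at (320.5,36), shoulder row 77, disc front edge row ~187).

```bash
python3 - <<'E'
from h import *
import pickle
from scipy.optimize import least_squares
b=pickle.load(open("w6.pkl","rb")); i=b["img"]
t=cv2.resize(i[25:245,270:375],None,fx=2.7*2,fy=2.7,interpolation=cv2.INTER_CUBIC); cv2.imwrite("pics/w6c.png",t)
ya=1.7672; u=np.array([np.cos(ya),np.sin(ya),0]); n=np.array([-u[1],u[0],0])
for dz in (185,190): 
  for dx in (-2,0,2):
    O=np.array([564.3,176.8,dz])+dx*u
    print(dz,dx,"nose top",proj(b,O+98*u+[0,0,5]).round(1),"shoulder",proj(b,O+84*u+[0,0,9]).round(1),"discfar",proj(b,O+36*u+[0,0,18]).round(1),"discnear",proj(b,O+25*u+[0,0,18]).round(1),"barrel w",(proj(b,O+70*u-9*n)-proj(b,O+70*u+9*n)).round(1)[0])
E
```

```text
185 -2 nose top [324.3  43. ] shoulder [324.3  80. ] discfar [324.4 205.7] discnear [324.3 232. ] barrel w 42.4
185 0 nose top [324.3  37.4] shoulder [324.4  74.6] discfar [324.4 200.9] discnear [324.4 227.3] barrel w 42.6
185 2 nose top [324.3  31.7] shoulder [324.4  69. ] discfar [324.4 195.9] discnear [324.4 222.6] barrel w 42.7
190 -2 nose top [324.4  40.1] shoulder [324.4  78.6] discfar [324.5 209.1] discnear [324.4 236.3] barrel w 44.0
190 0 nose top [324.4  34.2] shoulder [324.5  72.9] discfar [324.5 204.1] discnear [324.5 231.4] barrel w 44.1
190 2 nose top [324.4  28.3] shoulder [324.5  67.1] discfar [324.5 199. ] discnear [324.5 226.5] barrel w 44.3
```

View pics/w6c.png

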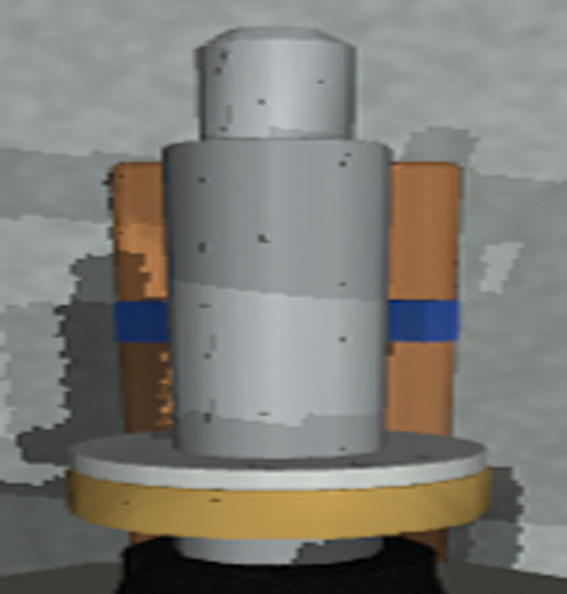

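In-hand pose from the image: dx is about -0.5 mm along the tool, height within calibration error, and a camera-to-jaw lateral bias of ~1.6 mm. I'll check the lateral alignment directly at the stand by comparing nose and cup. Moving to a tilted hover (nose up).

```bash
cat >> h.py <<'E'
YS=1.3705
U=np.array([np.cos(YS),np.sin(YS),0]); N=np.array([np.sin(YS),-np.cos(YS),0]) # N = camera right
M=np.array([552.65,-202.75,0])
A=np.array([-0.4,0,-55.0])
def pose(p,s=-72,z=110,c=0,lat=0.0,yaw=YS):
    """plunger tip at s along stand, height z, nose up by p rad, compression c -> TCP pos, ori"""
    ori=[np.pi,-p,yaw]; Rm=R.from_euler("xyz",ori).as_matrix()
    O=M+s*U+lat*N+np.array([0,0,z])+(104-c)*Rm[:,0]
    return O-Rm@A, ori
E
python3 - <<'E'
from h import *
from bench import robot
import pickle
P,o=pose(.2,-72,150); print(P,o,robot.inverse_kinematics(P,o))
robot.move_ptp(P,o)
P,o=pose(.2,-72,122); robot.move_linear(P,o,speed=80); robot.sleep(.25)
print(robot.current_tcp_pos()-P,robot.current_eef_rot(),robot.current_contact_force(),robot.current_gripper_width()*93,robot.current_t())
d=robot.get_image("wrist"); pickle.dump(d,open("w7.pkl","wb")); cv2.imwrite("pics/w7.png",d["img"])
d=robot.get_image("scene"); pickle.dump(d,open("s7.pkl","wb"));cv2.imwrite("pics/s7.png",cv2.resize(d["img"][170:330,120:320],None,fx=4,fy=3.7,interpolation=cv2.INTER_CUBIC))
E
```

```text
[ 560.85624655 -162.32883526  116.83741635] [3.141592653589793, -0.2, 1.3705] [-0.60316933  0.39591802  1.52569509  0.19062046  1.30397373 -0.46102008]
[ 0.34476431 -0.24140821  0.52130191] [ 3.1405823  -0.19959783  1.37067362] [ 0.44465374  0.1236534  -3.54453352] 27.120359431295483 22.9333
```

View pics/w7.png

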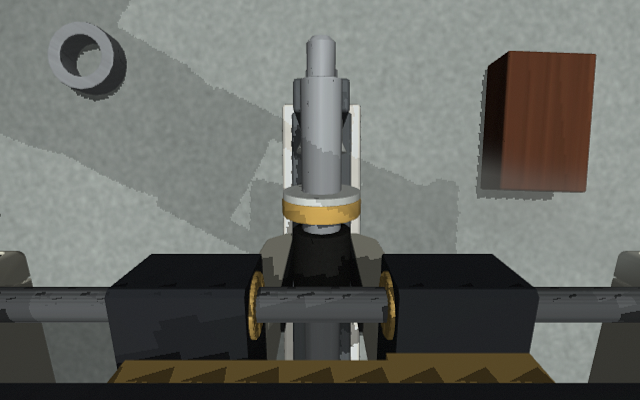

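View pics/s7.png

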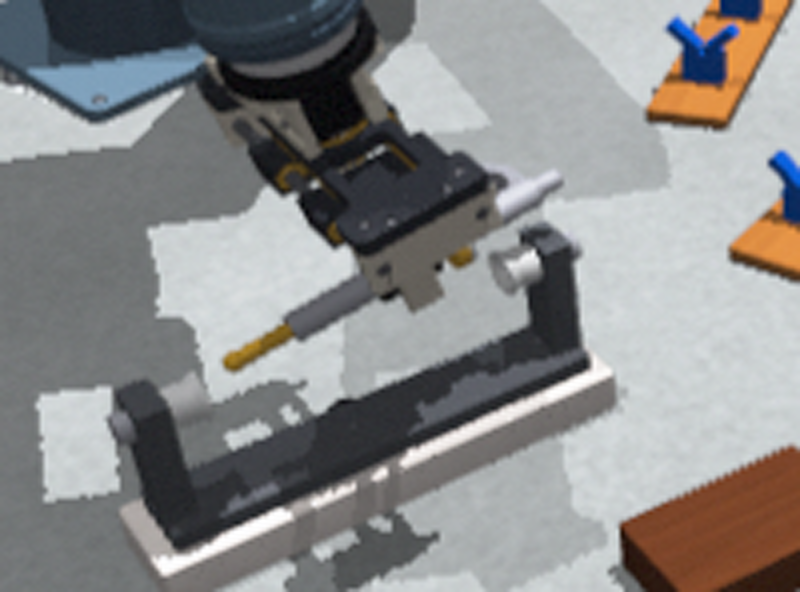

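w7 shows the nose (column ~320.5), barrel (321.5), left post (321.5) and bed (321.5) all in line at the principal column, so the lateral fit is good. Checking the plunger end in the scene view.

```bash
python3 - <<'E'
from h import *
import pickle
d=pickle.load(open("s7.pkl","rb"))
for z in (118,122,126): print(z,proj(d,M-72*U+[0,0,z]).round(1))
for l in (-3,3): print("lat",l,proj(d,M-72*U+l*N+[0,0,122]).round(1))
print("Rrim c",proj(d,M-86*U+[0,0,110]),"Lrim c",proj(d,M+86*U+[0,0,110]))
print("nose",proj(d,M-72*U+[0,0,122]+204*(np.cos(.2)*U+np.array([0,0,np.sin(.2)]))))
i=d["img"]; cv2.imwrite("pics/s7c.png",cv2.resize(i[210:310,140:270],None,fx=6,fy=6,interpolation=cv2.INTER_CUBIC))
E
```

```text
118 [175.4 270.3]
122 [175.1 268.8]
126 [174.7 267.3]
lat -3 [174.5 268.1]
lat 3 [175.7 269.6]
Rrim c [169.54088165 276.18222642] Lrim c [244.32647672 243.34987236]
nose [258.92416045 216.92017642]
```

View pics/s7c.png

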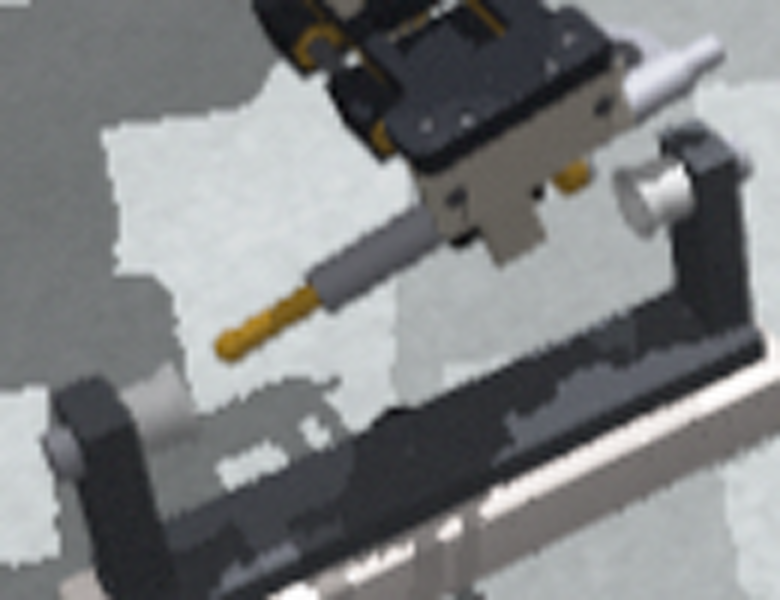

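The ball tip sits at (176.6,267.4) against a predicted (175.1,268.8), which is within calibration. Now lowering into line with the right cup and feeling for its floor.

```bash
python3 - <<'E'
from h import *
from bench import robot
z=108.8
P,o=pose(.2,-72,z); print(robot.move_linear(P,o,speed=60,f_stop=4)); 
P,o=pose(.2,-84,z); print(robot.move_linear(P,o,speed=50,f_stop=3)); robot.sleep(.15)
f0=robot.current_contact_force(); t0=robot.current_tcp_pos()
P,o=pose(.2,-105,z); r=robot.move_linear(P,o,speed=14,f_stop=2.5)
t=robot.current_tcp_pos(); f=robot.current_contact_force()
print(r,"s tip",-105+(t-P)@U,"lat",(t-P)@N,"dz",(t-P)[2],"dF u,n,z",(f-f0)@U,(f-f0)@N,(f-f0)[2],f0,robot.current_t())
E
```

```text
False
False
True s tip -100.14651625572476 lat -0.675959237868762 dz -0.8194662325608704 dF u,n,z 2.9469460716382994 0.815746403507422 1.200329727773458 [ 0.01767076 -1.07101166 -3.18687826] 25.0667
```

Contact was felt at tip s = -100.15, where -100 was expected for the cup floor. Pressing against the spring in steps, watching the force.

```bash
python3 - <<'E'
from h import *
from bench import robot
f0=np.array([0.02,-1.07,-3.19])
def rep(P,tag):
    robot.sleep(.15)
    fs=[]
    for _ in range(4): fs.append(robot.current_contact_force()); robot.sleep(.03)
    f=np.mean(fs,0)-f0; e=robot.current_tcp_pos()-P
    print(tag,"F",(f@U).round(2),(f@N).round(2),f[2].round(2),"err",(e@U).round(2),(e@N).round(2),e[2].round(2),robot.current_gripper_width()*93,robot.current_t())
for c,fs in ((8,8),(16,8),(19,6)):
    P,o=pose(.2,-100.1,108.8,c); r=robot.move_linear(P,o,speed=25,f_stop=fs); rep(P,(c,r))
import pickle
d=robot.get_image("scene"); pickle.dump(d,open("s8.pkl","wb"));cv2.imwrite("pics/s8.png",cv2.resize(d["img"][210:310,140:270],None,fx=6,fy=6,interpolation=cv2.INTER_CUBIC))
d=robot.get_image("wrist"); pickle.dump(d,open("w8.pkl","wb")); cv2.imwrite("pics/w8.png",d["img"])
E
```

```text
(8, False) F 6.06 -0.72 0.69 err 0.83 -0.61 -0.38 27.104702760876314 25.8083
(16, False) F 8.4 -0.35 1.54 err 1.75 -0.69 -0.32 27.546080089737185 26.5583
(19, False) F 8.86 -0.59 1.87 err 2.08 -0.7 -0.29 27.76735201370869 27.1083
```

View pics/s8.png

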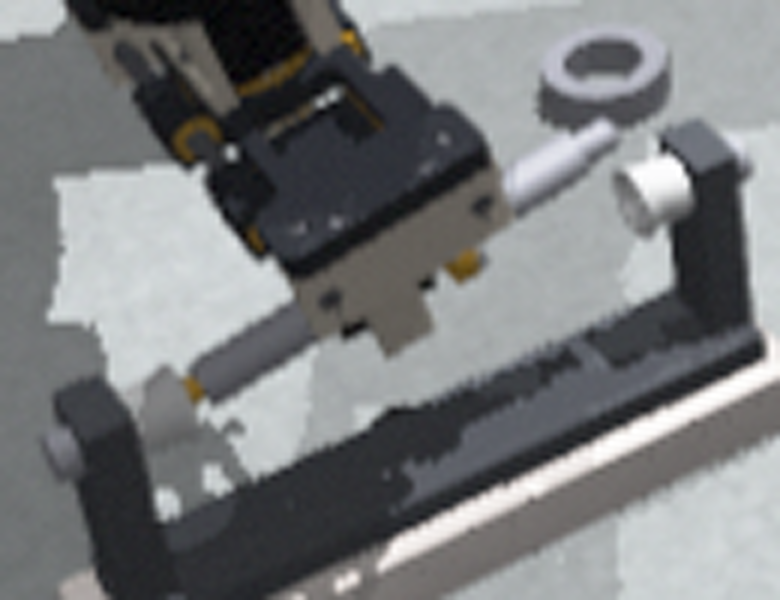

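View pics/w8.png

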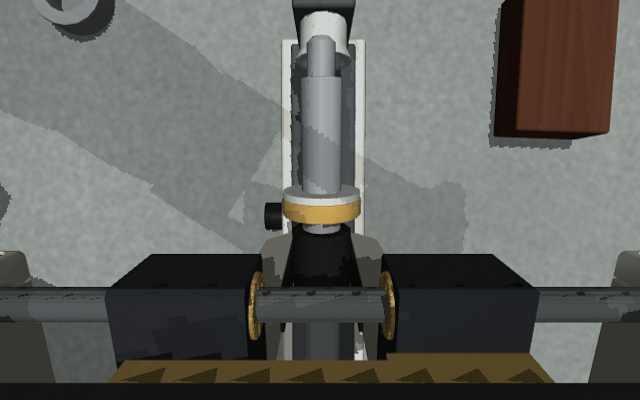

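The arm gives about 2 mm under spring load. The force (8.9 N, implying c ≈ 17) and the position readout agree, so there's no slip. I'll compensate to a real c ≈ 19, then bring the nose down in stages.

```bash
cat >> h.py <<'E'
def state(robot,f0=np.array([0.02,-1.07,-3.19])):
    fs=[];ts=[]
    for _ in range(4): fs.append(robot.current_contact_force());ts.append(robot.current_tcp_pos()); robot.sleep(.02)
    f=np.mean(fs,0)-f0; t=np.mean(ts,0); e=robot.current_eef_rot(); Rm=R.from_euler("xyz",e).as_matrix()
    O=t+Rm@A; x=Rm[:,0]; sO=(O-M)@U; c=104-(sO+100.15)/(x@U); nt=O+100*x
    print("c %.2f p %.3f F u%.2f n%.2f z%.2f | O s%.2f lat%.2f z%.2f | nose s%.2f lat%.2f z%.2f w%.1f t%.2f"%(c,np.arcsin(x[2]),f@U,f@N,f[2],sO,(O-M)@N,O[2],(nt-M)@U,(nt-M)@N,nt[2],robot.current_gripper_width()*93,robot.current_t()))
    return c,f
E
python3 - <<'E'
from h import *
from bench import robot
state(robot)
cc=20.4
P,o=pose(.2,-100.1,108.8,cc); r=robot.move_linear(P,o,speed=20,f_stop=5); robot.sleep(.15); print(r); c,f=state(robot)
cc+=19.1-c
P,o=pose(.2,-100.1,108.8,cc); r=robot.move_linear(P,o,speed=15,f_stop=4); robot.sleep(.15); print(r,cc); c,f=state(robot)
cc+=np.clip(19.1-c,-.6,.6)
P,o=pose(.125,-100.1,109.3,cc,lat=.5); r=robot.move_linear(P,o,speed=30,f_stop=5); robot.sleep(.15); print(r,cc); c,f=state(robot)
print(cc)
E
```

```text
c 16.93 p 0.203 F u9.54 n-0.77 z1.37 | O s-14.87 lat-0.61 z125.36 | nose s83.07 lat-0.62 z145.57 w27.1 t27.27
False
c 18.17 p 0.204 F u10.72 n-0.25 z2.15 | O s-16.10 lat-0.60 z125.10 | nose s81.83 lat-0.61 z145.33 w27.6 t27.74
False 21.325327732432655
c 19.00 p 0.204 F u10.59 n-0.62 z2.11 | O s-16.91 lat-0.63 z124.92 | nose s81.02 lat-0.64 z145.16 w27.2 t28.21
False 21.421414264214725
c 18.94 p 0.129 F u10.76 n-1.16 z1.46 | O s-15.80 lat-0.48 z118.96 | nose s83.37 lat-0.47 z131.83 w27.0 t28.81
21.421414264214725
```

```bash
python3 - <<'E'
from h import *
from bench import robot
import pickle
d=robot.get_image("wrist"); pickle.dump(d,open("w9.pkl","wb"))
s=robot.get_image("scene")
a=cv2.resize(d["img"][0:110,270:375],None,fx=5,fy=5,interpolation=cv2.INTER_CUBIC)
cv2.imwrite("pics/w9.png",a)
cv2.imwrite("pics/s9.png",cv2.resize(s["img"][210:310,140:270],None,fx=6,fy=6,interpolation=cv2.INTER_CUBIC))
E
```

```text
(no output)
```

View pics/w9.png

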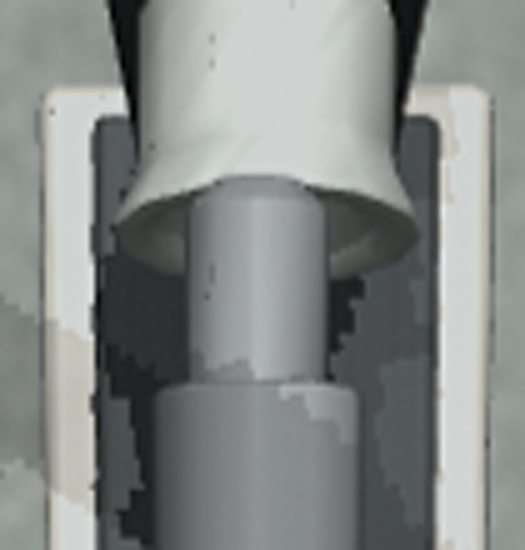

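View pics/s9.png

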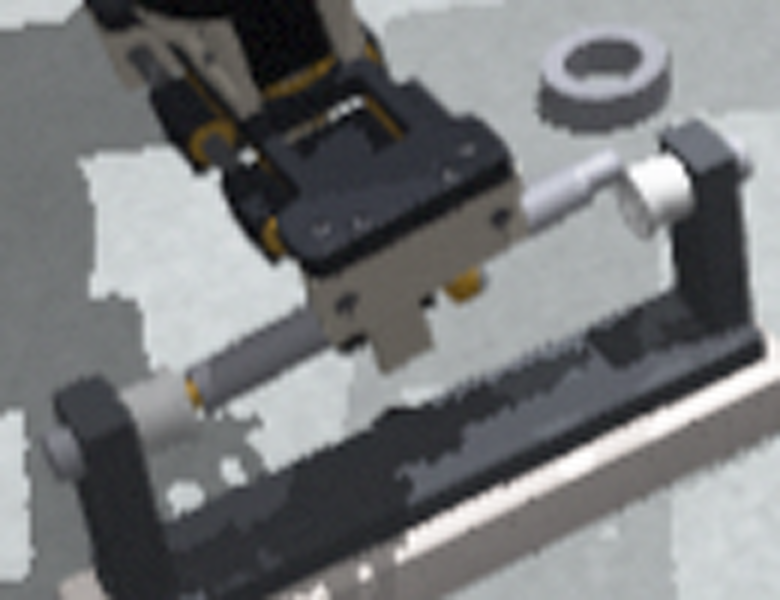

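The nose is about 2 px (~1 mm) left of the cup centre and clear of the rim (tip row ~180 vs rim ~185 in the crop, with the nose still above). Nudging right ~0.8 mm and lowering in stages.

```bash
python3 - <<'E'
from h import *
from bench import robot
import pickle
cc=21.5
for p,z in ((.07,109.6),(.03,109.8)):
    P,o=pose(p,-100.1,z,cc,lat=1.2); r=robot.move_linear(P,o,speed=20,f_stop=4.5); robot.sleep(.12); print(p,r,cc); c,f=state(robot)
    if r or np.linalg.norm(f)>14: break
    cc+=np.clip(19.1-c,-.5,.5)
d=robot.get_image("wrist"); a=cv2.resize(d["img"][0:110,270:375],None,fx=5,fy=5,interpolation=cv2.INTER_CUBIC)
cv2.imwrite("pics/w10.png",a); print(cc)
s=robot.get_image("scene")
cv2.imwrite("pics/s10.png",cv2.resize(s["img"][210:310,140:270],None,fx=6,fy=6,interpolation=cv2.INTER_CUBIC))
E
```

```text
0.07 False 21.5
c 18.99 p 0.074 F u10.26 n-1.57 z0.28 | O s-15.38 lat-0.20 z114.42 | nose s84.35 lat-0.18 z121.84 w27.2 t29.51
0.03 False 21.608178375347215
c 19.12 p 0.034 F u10.67 n-1.68 z0.39 | O s-15.32 lat-0.21 z111.20 | nose s84.63 lat-0.19 z114.63 w27.5 t30.03
21.59211215092894
```

View pics/w10.png

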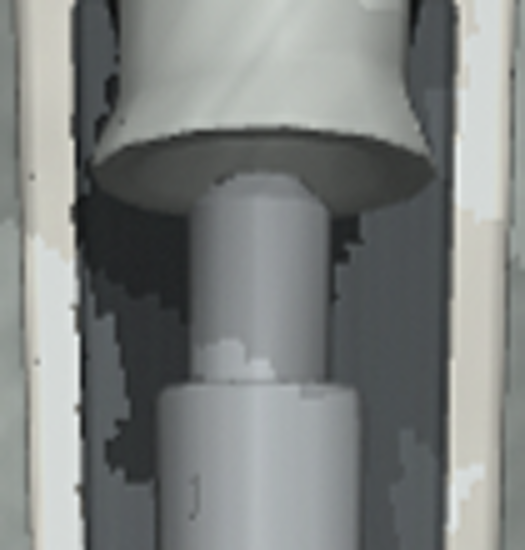

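View pics/s10.png

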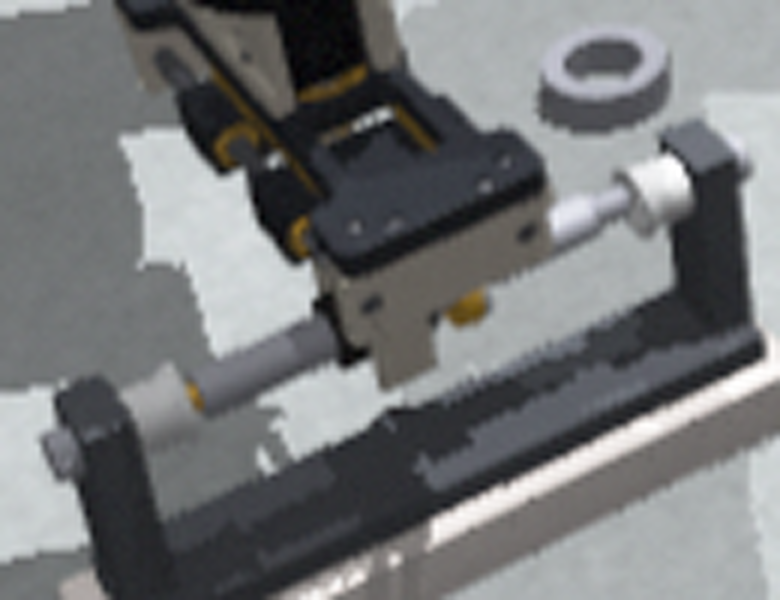

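The nose now clears the rim and is centred (nose column 260 vs rim 262.5 in the crop). Levelling, then easing back in stages.

```bash
python3 - <<'E'
from h import *
from bench import robot
cc=21.55
P,o=pose(-.004,-100.1,110,cc,lat=1.0); r=robot.move_linear(P,o,speed=20,f_stop=4.5); robot.sleep(.12); print(r); c,f=state(robot)
if not r and f@U<13:
  for cc,fs in ((16,4.5),(10,4.5),(6.5,4)):
    P,o=pose(-.004,-100.1,110,cc,lat=1.0); r=robot.move_linear(P,o,speed=20,f_stop=fs); robot.sleep(.1); print(cc,r); c,f=state(robot)
    if r: break
d=robot.get_image("wrist"); a=cv2.resize(d["img"][0:110,270:375],None,fx=5,fy=5,interpolation=cv2.INTER_CUBIC)
cv2.imwrite("pics/w11.png",a)
E
```

```text
False
c 19.10 p 0.000 F u10.60 n-1.46 z-0.21 | O s-15.25 lat-0.27 z108.58 | nose s84.75 lat-0.25 z108.60 w27.1 t30.62
16 False
c 14.18 p -0.001 F u8.70 n-1.91 z-0.05 | O s-10.33 lat-0.19 z108.65 | nose s89.67 lat-0.16 z108.58 w27.4 t31.22
10 False
c 8.76 p -0.002 F u6.72 n-1.99 z0.25 | O s-4.91 lat-0.07 z108.81 | nose s95.09 lat-0.01 z108.65 w27.5 t31.83
6.5 False
c 5.60 p -0.002 F u6.27 n-1.86 z0.29 | O s-1.75 lat-0.01 z108.86 | nose s98.25 lat0.03 z108.65 w27.4 t32.33
```

View pics/w11.png

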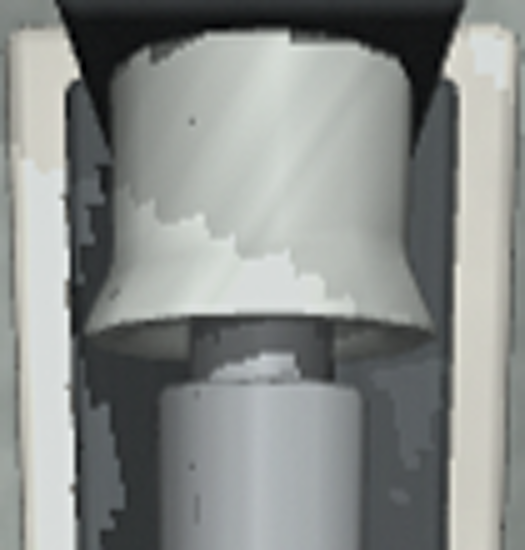

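The nose is inside the cup. Creeping the last ~1.6 mm until the floor takes the spring load.

```bash
python3 - <<'E'
from h import *
from bench import robot
P,o=pose(-.002,-100.1,109.8,2.5,lat=0.8); r=robot.move_linear(P,o,speed=8,f_stop=4); robot.sleep(.15); print(r); c,f=state(robot)
d=robot.get_image("wrist"); a=cv2.resize(d["img"][0:110,270:375],None,fx=5,fy=5,interpolation=cv2.INTER_CUBIC)
cv2.imwrite("pics/w12.png",a)
E
```

```text
True
c 3.94 p -0.002 F u-1.77 n1.10 z9.39 | O s-0.09 lat0.00 z108.69 | nose s99.91 lat0.07 z108.49 w27.3 t32.98
```

View pics/w12.png

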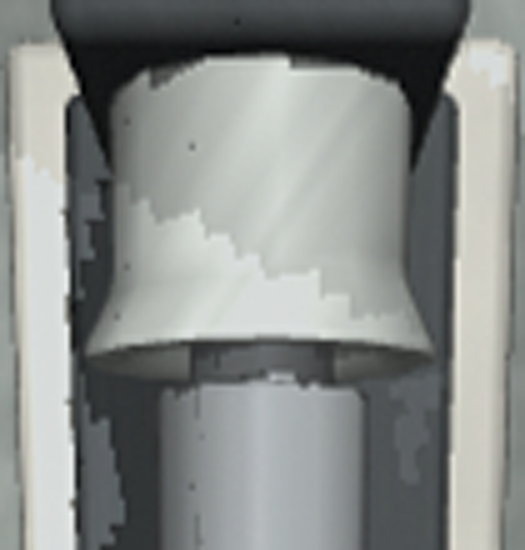

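The nose is home (c = 3.94, tip s = 99.9), but the tool now feels 9 N upward, so I'm pressing down slightly. Re-reading and relieving that before release.

```bash
python3 - <<'E'
from h import *
from bench import robot
c,f=state(robot)
for k in range(5):
    t=robot.current_tcp_pos()
    if abs(f[2]-2.5)<1.5: break
    t[2]+=0.12*(f[2]-2.0)
    robot.move_linear(t,speed=8); robot.sleep(.12); c,f=state(robot)
E
```

```text
c 3.92 p -0.002 F u-1.91 n1.43 z9.35 | O s-0.07 lat0.01 z108.70 | nose s99.93 lat0.08 z108.49 w27.3 t33.09
c 3.97 p 0.001 F u-0.52 n2.05 z-2.71 | O s-0.12 lat-0.03 z109.01 | nose s99.88 lat0.00 z109.12 w27.0 t33.89
c 3.98 p 0.001 F u0.37 n0.87 z3.94 | O s-0.13 lat0.00 z108.79 | nose s99.87 lat0.03 z108.86 w27.3 t34.38
```

Forces are near neutral: 3.9 N, mostly the arbor's weight now borne by the cups. Releasing and withdrawing straight up.

```bash
python3 - <<'E'
from h import *
from bench import robot
import pickle
robot.move_gripper(0.75); robot.sleep(.1); print(robot.current_contact_force(),robot.current_gripper_width())
t=robot.current_tcp_pos(); o=robot.current_eef_rot()
robot.move_linear([t[0],t[1],t[2]+60],speed=60,f_stop=6)
t=robot.current_tcp_pos(); b=-110*U
print(t,robot.move_linear([t[0]+b[0],t[1]+b[1],240],[np.pi,0,YS],speed=150)); robot.sleep(.2)
print(robot.current_contact_force(),robot.current_t())
d=robot.get_image("wrist"); pickle.dump(d,open("w13.pkl","wb")); cv2.imwrite("pics/w13.png",d["img"])
s=robot.get_image("scene"); pickle.dump(s,open("s13.pkl","wb"));cv2.imwrite("pics/s13.png",cv2.resize(s["img"][210:310,140:270],None,fx=6,fy=6,interpolation=cv2.INTER_CUBIC))
E
```

```text
[-0.04256473  0.80482226 -0.23783416] 0.7501989979094027
[ 551.9122309  -202.09948122  112.9025221 ] False
[-0.94504743  0.5643841   1.00424782] 37.9417
```

View pics/w13.png

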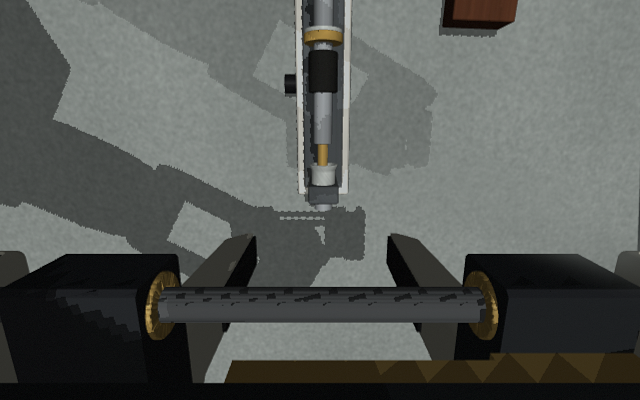

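View pics/s13.png

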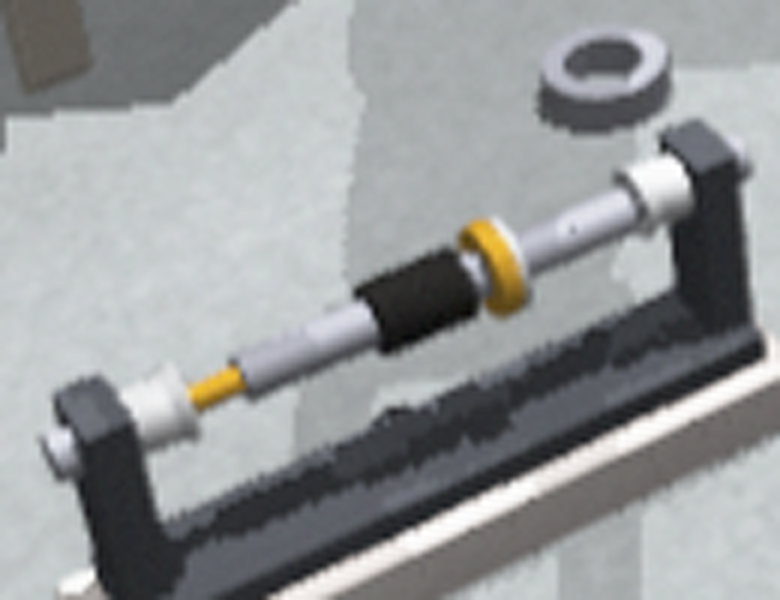

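The arbor sits level between both cups. The barrel shoulder is just outside the left rim at crop (640,200), about 20 mm of plunger shows between (190,395) and (240,378), and the ring gauge is unmoved at (605,70). The gripper is well clear, so I'm handing in.

```bash
python3 - <<'E'
from bench import robot
print(robot.hand_in(),robot.current_t())
E
```

```text
the job is handed in; nothing more can be done
the job is handed in; nothing more can be done
```

The arbor is mounted between the two cups and the job is handed in. The last clock reading, just before hand-in, was about 38 s of the 58 s allowed. I gripped the smaller arbor from the right-hand cradle, felt the right cup's floor with the plunger, and pressed to about 19 mm. Then I lowered the nose past the left rim and eased it back until it was home.

**Last checks**
- **Seating:** before release the spring was let out to 4.0 mm, with the middle 0.1 mm from the bridge's middle, the nose tip 0.1 mm from its floor and the centre line about 1.2 mm low. The final wrist and scene views show the arbor level in both cups and the gripper clear.
- **Bystanders:** the ring gauge had not moved in the last scene view. The bottle was not in the last pictures, and only a corner of the wooden case was.

**What disagreed or went wrong**
- **First grasp:** it closed empty. The real finger ends were about 36 mm short of the reported tool point, which I found by touching the bench and then corrected.
- **Arm flex:** the arm gave about 2 mm under the spring load, so I allowed for it from the position readings.
- **Force at seating:** as the nose bottomed, the tool briefly felt about 9 N upward, with up to about 11 N along the spring while pressing. Both are tool readings, under the 18 N limit. I eased the upward load to about 4 N before opening the gripper.
- **Not measured:** I had no direct reading of the contact force on the stand after release.

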